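# Raise the desk camera to its second stop for the chimney picture

### The arm

A 7-joint arm with a two-finger parallel gripper is mounted at the origin on the work surface. World frame = base frame: x ahead of the robot, y to its left, z up, the work surface at z = 0. Lengths are in m, angles in rad, forces in N, time in s.
With the tool pointing down it reaches from about 0.375 to 0.925 m from the base axis. Payload 3.1 kg.
Tool frame: the origin (TCP) lies between the finger pads; the fingertips stand 19 mm ahead of it and the grasp point (between the pads) is the TCP; z points along the fingers, y is the direction in which the jaws open and shut (so a half turn about z gives the same grasp; the last joint's range is limited). The gripper opens to 85 mm and grips with 20 to 120 N. Pads are 22 mm wide; open, the fingers measure 114 mm over their backs; the gripper's body (76 mm by 85 mm) begins 54 mm behind the grasp point. The pads swing forward as they close: fully open they stand 13 mm farther back than shut.
Start: joints at [-1.374, 0.383, 0.044, 1.598, -0.018, 1.161, -0.05], TCP at [0.189, 0.622, 0.25] pointing down, gripper open.
Joint ranges: [-2.61, 2.61], [-0.41, 2.15], [-1.48, 1.57], [0, 2.5], [-1.57, 4.71], [0.05, 1.97], [-2.85, 2.85]. Speed limits (rad/s): [2.79, 2.79, 3.14, 3.14, 3.14, 3.14, 3.14].

### API

Orientations are given as a unit quaternion [x, y, z, w].
In Python, from bench import move_ptp, movel, move_j, move_gripper, pause, inverse_kinematics, read_camera, camera_params, MotionError, sign_off, look_for, tip_of, read_time_s, read_qpos, read_joint_vel, read_effort, read_eef_pos, read_tcp_rot, read_ft_force, read_ft_torque, read_finger_gap gives the robot as it stands. Calls block until the motion is done:
- move_ptp(position, orientation): joint-space move of the TCP to a pose.
- movel(position, orientation=None, speed=0.15): straight line of the TCP; orientation=None keeps the orientation; speed is the mean speed in m/s.
- move_j(angles): joint-space move.
- move_gripper(opening, effort=None): finger opening in m; effort is the grip in N (None keeps the last); returns when the fingers have stopped.
- pause(seconds).
- inverse_kinematics(position, orientation): joint angles nearest the present ones, or None.
- read_camera(name): name is "scene" or "top" or "wrist"; returns the picture (420x560x3 uint8, red, green, blue); there is no depth.
- camera_params(name): a dict with "K" (3x3 intrinsics, pixels), "camera_from_world" (4x4, takes a point from world to camera coordinates). Camera axes: x right, y down, z forward; pixel columns grow to the right and rows downward; lengths in m; the calibration is good to about 2 mm. A picture is of the moment at which its call begins: read the wrist's pose just before it. camera_params takes no time and is no camera call; for the wrist camera it gives the pose at the moment of the call.
A pose or a line that the arm cannot do raises MotionError and nothing moves.
- sign_off(): hands the job in, once; it reports no verdict.
Trained networks look in the newest picture that a camera, given by its name, has taken for a name from the list of things; names that differ only in an ending like _2 or _b are one class to them, and where a whole thing is asked for, a point or a joint stands for the part that bears it (a point fixed in the world has none). Each returns a list of dicts, best first, with "confidence" (0 to 1); they miss things now and then, are a little off and sometimes report something else, mostly with a low value. They report only what shows in the picture. A call takes as long as a camera call. They do not tell look-alikes from the thing itself.
- look_for(camera, name): "at" ([column, row] in pixels, amid what is visible of it).
- tip_of(camera, name): "at" ([column, row] in pixels: a listed point, or the origin of a listed thing).
Readings, each from a call of its own:
- read_time_s(): time.
- read_qpos(): joint angles.
- read_joint_vel(): joint speeds.
- read_effort(): joint torques, N m.
- read_eef_pos(): TCP position.
- read_tcp_rot(): TCP orientation.
- read_ft_force(): force on the tool from outside, world axes, zero at the start.
- read_ft_torque(): the same for the moment, N m.
- read_finger_gap(): finger opening in m.
Only numpy, scipy, OpenCV 4.12 (cv2) and the standard library are available. Lean on these libraries where they do the work, as an engineer would, in place of code of your own. Each camera call takes 0.05 s, during which the arm holds its last target. There are 200 camera calls.

### The job

Get the desk camera ready to photograph the chimney of the model log cabin: swivel the camera on its column until the lens points at the chimney, and, with the release plate on the camera's side squeezed in, pull the camera up past the first stop to the second stop, where the mast is fully extended. Finish while still holding the camera up there in the gripper with the release plate kept squeezed in, because I want to check the picture before it locks. Do not shift the cabin or disturb the other things on the table.

Things in the scene. Friction and masses are not known exactly. Their poses are not given: they have to be found in the camera images.
- camera_head: Desk camera on the mast: dark box 66 mm long (27 mm behind to 39 mm ahead of the column axis), 34 wide, 48 high, with a lens barrel (33 mm diameter, 22 long) in front. Origin: on the column axis, 6 mm under the box, 182 mm above the table when the mast is down. Own +x: where the lens looks, level; +y: the release plate's side; +z up. Camera with mast weighs 0.38 to 0.54 kg.
- camera_grip (a point): Where to take the camera from above: on the column axis, at the release plate's mid height, 32 mm above camera_head's origin, 22 mm below the camera's flat top. Axes as camera_head; the fingers close along y, one on the plate, one on the flat right flank, 17 mm from the axis. Width there 40.5 mm, 35.5 mm with the plate squeezed in.
- release_face (a point): Middle of the release plate's outer face: a grey ribbed push plate, 26 mm long, 24 high, standing 6.5 mm proud of the camera's left flank (its own +y), beside the column axis. Squeezed in towards the camera's -y; travels with the camera. Axes as camera_head.
- release (a joint): How far the release plate is squeezed in, m: 0 out, 0.005 right in (still 1.5 mm proud). Spring: 3 N to start, 8 N right in. It draws back a pin that locks the mast in holes of the outer tube at mast 0, 0.055 and 0.110; the pin is clear from 0.0036 on and springs into the next hole if the plate is let out. With it in and nobody holding the camera, the camera sinks.
- mast (a joint): Height of the telescoping mast (23 mm steel tube), m: 0 all the way down (start), 0.055 first stop, 0.110 second stop, also the end of its travel. Slides straight up out of the outer tube; friction 1.2 N; locked, it has 1 mm of play.
- column (a joint): Swivel of the column with the camera on its base about the upright column axis, rad, counter-clockwise from above positive; turns stiffly (0.06 N m) between -2.4 and 2.4, stays where left. Turns at any mast height, plate squeezed or not.
- stand: The camera's heavy round base, 150 mm in diameter, 14 mm high; does not move. Origin: on the column axis at table level. The outer tube (34 mm diameter, collar 41 mm) reaches 180 mm above the table.
- cabin: Model log cabin of dark blue logs with a grey shingled roof, on a board 250 x 300 mm; ridge 270 mm high along its own y, 280 mm long; chimney to 328 mm. 2 kg, loose on the table; not to be shifted. Origin: centre of the board's underside.
- chimney (a point): Centre of the cabin's chimney pot (31 mm diameter), 320 mm above the table, 75 mm from the cabin's middle along its own +y: what the lens has to point at.
- glue_bottle: White plastic glue bottle, 48 mm diameter, 130 mm tall, standing. Bystander, to be left where it is. Origin: centre of its underside.
- mug: White ceramic mug, 80 mm across, 92 mm tall. Bystander, to be left where it is. Origin: centre of its underside.
- paint_tin: Small steel paint tin, 72 mm diameter, 75 mm tall. Bystander, to be left where it is. Origin: centre of its underside.
- tape_roll: Roll of adhesive tape lying flat, 100 mm across, 24 mm high. Bystander, to be left where it is. Origin: centre of its underside.
- brush_pot: Steel pot of paint brushes, 72 mm across; brushes reach 180 mm high. Bystander, to be left where it is. Origin: centre of its underside.
- disc_tray: Plywood tray of round wooden shingles, 160 x 120 x 30 mm. Bystander, to be left where it is. Origin: centre of its underside.
- screwdriver: Black-handled screwdriver lying on the table. Bystander, to be left where it is. About 200 mm long along its own x; origin under its middle.
There are look-alikes about, which are no part of the job. What is shaped like the stand but blue is not meant.

How it is judged:
By the outcome, as a careful person would: the job done as asked, in the order asked, and still so for the second after the job is handed in, while the arm keeps its last pose, push and grip.
It also fails if it takes over 32 s, if anything falls off the work surface, if the arm or the gripper's body presses on something with over 40 N, if the wrist force passes 120 N, or if a joint passes its speed limit or range.

## Working session

There is one attempt and no reset: what is moved stays moved. The work goes in short steps, each a Python script; the robot and the scene stay as the last script left them, time stands still between calls to the robot, and variables do not carry over. Pictures are saved under pics/ and viewed, about 8 in all and at most 12, crops included, and the job is handed in when it is done.

```bash
mkdir -p pics; ls
python3 - <<'E'
from bench import *
import cv2
for c in("scene","top"):
    im=read_camera(c); cv2.imwrite(f"pics/{c}0.png",im[:,:,::-1])
    for n in("camera_head","stand","cabin","chimney","release_face","camera_grip"):
        try:
            print(c,n,"T",[(d['at'],round(d['confidence'],2)) for d in tip_of(c,n)][:4])
        except Exception as e: print(c,n,e)
    p=camera_params(c);print(p)
print(read_tcp_rot(),read_time_s())
E
```

```text
pics
scene camera_head T [([367.4, 219.1], 0.69), ([301.9, 207.8], 0.58)]
scene stand T [([235.1, 328.2], 0.89), ([358.6, 263.9], 0.87), ([301.7, 247.1], 0.81)]
scene cabin T [([164.2, 251.4], 0.68), ([420.7, 245.6], 0.16)]
scene chimney T [([170.4, 177.9], 0.9)]
scene release_face T [([376.5, 214.2], 0.59), ([236.1, 283.1], 0.55), ([307.3, 205.7], 0.37)]
scene camera_grip T [([374.5, 212.3], 0.85), ([227.4, 279.4], 0.72), ([300.6, 196.3], 0.6)]
{'K': array([[403.55897306,   0.        , 286.04770519],
       [  0.        , 403.55897306, 208.09464961],
       [  0.        ,   0.        ,   1.        ]]), 'camera_from_world': array([[ 0.14325706,  0.98965097,  0.00826867, -0.04569496],
       [ 0.60364736, -0.08075417, -0.79315108, -0.16574612],
       [-0.784275  ,  0.11861585, -0.6089688 ,  1.81420923],
       [ 0.        ,  0.        ,  0.        ,  1.        ]])}
top camera_head T [([196.6, 199.6], 0.87), ([260.2, 234.1], 0.84), ([350.6, 130.4], 0.59)]
top stand T [([263.1, 235.2], 0.93), ([338.8, 141.2], 0.89), ([204.9, 202.0], 0.58), ([408.4, 233.3], 0.48)]
top cabin T [([234.5, 157.8], 0.65)]
top chimney T [([408.9, 232.8], 0.58)]
top release_face T [([343.4, 125.9], 0.6), ([260.8, 231.8], 0.44)]
top camera_grip T [([193.2, 195.2], 0.82), ([345.8, 127.7], 0.66), ([261.6, 233.9], 0.63), ([131.5, 226.1], 0.6)]
{'K': array([[517.31041538,   0.        , 278.76063576],
       [  0.        , 517.31041538, 215.23978496],
       [  0.        ,   0.        ,   1.        ]]), 'camera_from_world': array([[ 0.02891044, -0.99949108,  0.01348225, -0.03712446],
       [-0.99730622, -0.02975163, -0.06704578,  0.5685483 ],
       [ 0.06741278, -0.01150761, -0.99765881,  1.67645849],
       [ 0.        ,  0.        ,  0.        ,  1.        ]])}
[ 1.46883715e-01  9.89153766e-01  3.29536238e-05 -1.10662874e-05] 0.7
```

View pics/scene0.png

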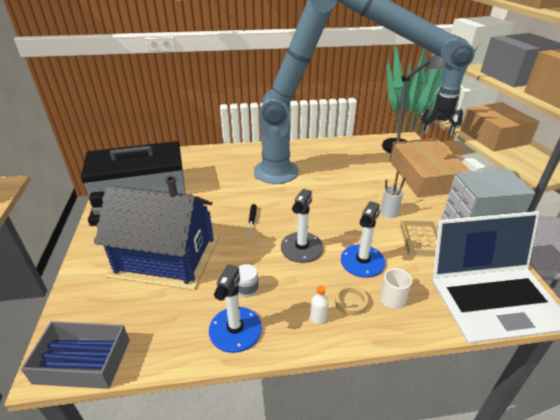

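View pics/top0.png

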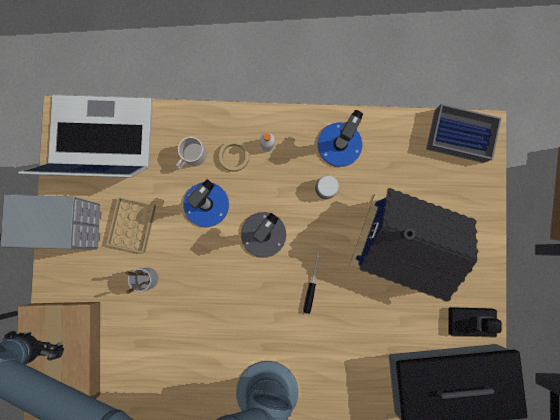

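Three stands show: blue at scene (235,328) / top (340,145), blue at (359,264) / top (206,204), and dark grey at (302,247) / top (263,235). The grey one fits because blue is excluded. I'll confirm it in a crop and triangulate.

```bash
cat > h.py <<'E'
from bench import *
import numpy as np, cv2
def ray(c,px,P=None):
    P=P or camera_params(c); T=P["camera_from_world"]; R=T[:3,:3]
    d=R.T@np.linalg.solve(P["K"],[px[0],px[1],1.]); return -R.T@T[:3,3], d/np.linalg.norm(d)
def atz(c,px,z,P=None):
    o,d=ray(c,px,P); return o+d*(z-o[2])/d[2]
def proj(c,X,P=None):
    P=P or camera_params(c); q=P["camera_from_world"]@np.append(X,1); q=P["K"]@q[:3]; return q[:2]/q[2]
E
python3 - <<'E'
from h import *
print("stand top",atz("top",(263.1,235.2),0),"scene",atz("scene",(301.7,247.1),0))
print("chim top",atz("top",(408.9,232.8),.32),"scene",atz("scene",(170.4,177.9),.32))
print("head scene",atz("scene",(301.9,207.8),.182),"top",atz("top",(260.2,234.1),.182))
for n,px in(("glue",(267,142)),):print(atz("top",px,.1))
a=cv2.imread("pics/scene0.png")[170:270,250:350];b=cv2.imread("pics/top0.png")[185:285,213:313]
cv2.imwrite("pics/crop0.png",cv2.resize(np.hstack([a,b]),None,fx=4,fy=4,interpolation=cv2.INTER_CUBIC))
E
```

```text
stand top [0.50305361 0.02920211 0.        ] scene [0.50590228 0.02862525 0.        ]
chim top [ 0.51207589 -0.36937904  0.32      ] scene [ 0.49853325 -0.37159226  0.32      ]
head scene [0.51504819 0.0217761  0.182     ] top [0.50094667 0.034662   0.182     ]
[0.79402509 0.02424712 0.1       ]
```

View pics/crop0.png

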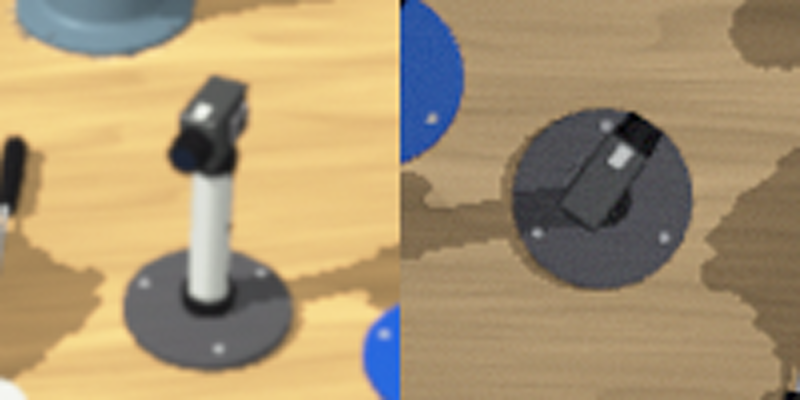

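The crop confirms it: the dark grey base is the stand that's meant. Its lens points up and to the right in the top view, at a yaw of about -35°. Next is a closer look with the wrist camera at the head, then the chimney.

```bash
cat >> h.py <<'E'
def q(deg):  # tool down, tool x at angle deg
    a=np.radians(deg)/2; return [float(np.cos(a)),float(np.sin(a)),0.,0.]
E
python3 - <<'E'
from h import *
S=[.5045,.029]
for d in (145,115,85,-35,-65,-95):
    print(d,[None if (j:=inverse_kinematics(S+[z],q(d))) is None else np.round(j,2).tolist() for z in(.214,.324)])
move_ptp([.49,.029,.42],q(145)); print(read_time_s())
P=camera_params("wrist"); im=read_camera("wrist"); cv2.imwrite("pics/w1.png",im[:,:,::-1]); np.save("P1.npy",P,allow_pickle=True)
for n,z in(("camera_grip",.214),("camera_head",.182),("stand",0),("release_face",.214),("chimney",.32)):
    for d in tip_of("wrist",n)[:2]: print(n,d,atz("wrist",d['at'],z,P))
o,dd=ray("wrist",(280,210),P);print(o,dd,read_time_s())
E
```

```text
145 [[-0.78, 0.17, 0.7, 2.0, -0.13, 1.01, 0.95], [-0.83, 0.03, 0.71, 1.88, -0.02, 1.24, 0.85]]
115 [[-0.8, 0.17, 0.73, 2.01, -0.13, 1.01, 0.43], [-0.85, 0.03, 0.74, 1.88, -0.02, 1.24, 0.33]]
85 [[-0.83, 0.17, 0.76, 2.01, -0.14, 1.01, -0.09], [-0.88, 0.03, 0.76, 1.88, -0.02, 1.24, -0.19]]
-35 [[-1.28, 0.47, 1.4, 2.02, -0.52, 1.1, -1.82], [-1.51, 0.09, 1.47, 1.89, -0.1, 1.24, -2.19]]
-65 [[-1.28, 0.47, 1.4, 2.02, -0.52, 1.1, -2.35], [-1.51, 0.09, 1.47, 1.89, -0.1, 1.24, -2.71]]
-95 [[0.92, 0.4, -1.23, 1.94, 0.42, 1.1, 2.57], [1.0, 0.21, -1.25, 1.81, 0.21, 1.27, 2.75]]
3.1417
camera_grip {'at': [291.4, 200.2], 'confidence': 0.64} [0.5085588  0.02736557 0.214     ]
camera_grip {'at': [497.4, 170.0], 'confidence': 0.6} [0.60330399 0.22061973 0.214     ]
camera_head {'at': [480.0, 166.2], 'confidence': 0.65} [0.60563352 0.21994467 0.182     ]
camera_head {'at': [293.1, 190.8], 'confidence': 0.57} [0.50875499 0.0303972  0.182     ]
stand {'at': [277.8, 351.4], 'confidence': 0.91} [ 0.82127387 -0.21639258  0.        ]
stand {'at': [291.5, 164.0], 'confidence': 0.86} [0.51234841 0.03016999 0.        ]
release_face {'at': [315.7, 199.6], 'confidence': 0.63} [0.52280577 0.04900421 0.214     ]
[0.42136674 0.07916489 0.54370131] [ 0.25632643 -0.19560427 -0.94659164] 3.4417
```

View pics/w1.png

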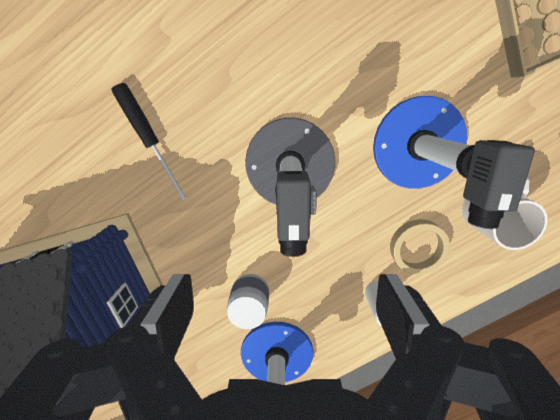

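The wrist view shows the grey stand's head with its box top around (293,200), lens end at (293,255) and plate on the right at (313,200), nearly aligned with the gripper. Next I measure the chimney from close above.

Run:
```python
from h import *
P=np.load("P1.npy",allow_pickle=True).item()
for nm,px in(("BL",(278,174)),("BR",(311,172)),("FL",(277,233)),("FR",(307,231))): print(nm,atz("wrist",px,.236,P))
try: move_ptp([.49,-.43,.47],q(85))
except MotionError as e: print(e)
print(read_time_s(),read_eef_pos())
P=camera_params("wrist"); im=read_camera("wrist"); cv2.imwrite("pics/w2.png",im[:,:,::-1]); np.save("P2.npy",P,allow_pickle=True)
for d in tip_of("wrist","chimney")+look_for("wrist","chimney")[:2]: print(d,atz("wrist",d['at'],.32,P))
c=cv2.imread("pics/w1.png")[140:270,230:360]
cv2.imwrite("pics/w2b.png",np.hstack([im[:,:,::-1],cv2.resize(c,(420,420),interpolation=cv2.INTER_CUBIC)])[:, 180:])
```

```text
BL [0.47343362 0.03517943 0.236     ]
BR [0.49005709 0.06250502 0.236     ]
FL [ 0.52341305 -0.00135857  0.236     ]
FR [0.53922274 0.02525554 0.236     ]
5.1333 [ 0.49148855 -0.42835139  0.46974675]
{'at': [305.2, 129.6], 'confidence': 0.8} [ 0.51342258 -0.36871517  0.32      ]
{'at': [281.2, 165.6], 'confidence': 0.79} [ 0.4910805  -0.39690107  0.32      ]
```

View pics/w2b.png

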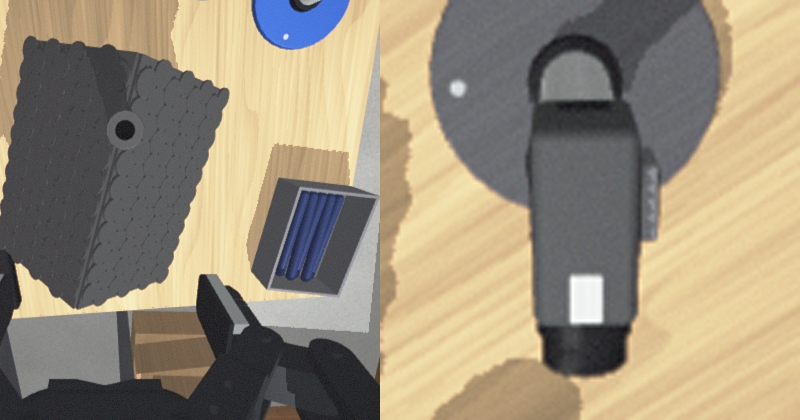

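Run:
```python
from h import *
P=np.load("P1.npy",allow_pickle=True).item()
C={n:atz("wrist",((x-380)/3.2308+230,y/3.2308+140),.236,P)[:2] for n,x,y in(("BL",531,135),("BR",636,132),("FL",538,326),("FR",636,324))}
B=(C["BL"]+C["BR"])/2;F=(C["FL"]+C["FR"])/2
u=(F-B)/np.linalg.norm(F-B); print(np.linalg.norm(F-B),[np.linalg.norm(C[a+"L"]-C[a+"R"]) for a in"BF"])
print("yaw",np.degrees(np.arctan2(u[1],u[0])),"axis",(B+F)/2-u*.006)
for a in "LR":
    v=C["F"+a]-C["B"+a];print(np.degrees(np.arctan2(v[1],v[0])))
move_ptp([.508,.029,.36],q(144)); print(read_time_s())
P=camera_params("wrist"); im=read_camera("wrist"); cv2.imwrite("pics/w3.png",im[:,:,::-1]); np.save("P3.npy",P,allow_pickle=True)
for n,z in(("camera_grip",.214),("camera_head",.182),("release_face",.214),("stand",0)):
    for d in tip_of("wrist",n)[:1]: print(n,d,atz("wrist",d['at'],z,P))
```

```text
0.06318700444984782 [np.float64(0.03173363590077461), np.float64(0.03152880238419362)]
yaw -33.33367345850194 axis [0.50911404 0.02892345]
-33.24059579472824
-33.426428650732085
7.0083
camera_grip {'at': [535.9, 158.9], 'confidence': 0.86} [0.6036541  0.22047635 0.214     ]
camera_head {'at': [510.2, 150.9], 'confidence': 0.69} [0.60162989 0.22092775 0.182     ]
release_face {'at': [310.5, 199.5], 'confidence': 0.6} [0.52124193 0.04742977 0.214     ]
stand {'at': [282.9, 159.1], 'confidence': 0.83} [0.50810345 0.02617246 0.        ]
```

View pics/w3.png

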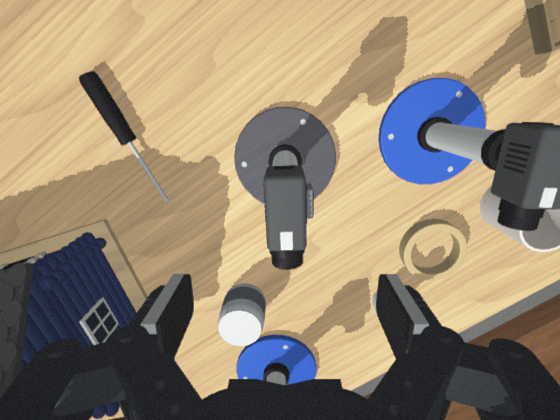

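Estimates from several views agree: column axis (0.5085, 0.028), yaw -33.3°, chimney (0.513, -0.369), so the target yaw is about -89.4°. Now I grasp.

Run:
```python
from h import *
p=[.5087,.0285]
move_ptp(p+[.30],q(146.7))
movel(p+[.214],speed=.1)
print(read_time_s(),read_ft_force(),read_eef_pos())
move_gripper(0.0,45)
print(read_time_s(),read_finger_gap(),read_ft_force(),read_ft_torque(),read_eef_pos(),read_tcp_rot())
```

```text
8.6167 [-0.88740176 -1.71504432  0.85418621] [0.50941665 0.02847516 0.21477594]
9.1333 0.034711723115476927 [-1.73276151 -0.36529489  6.44161593] [0.28265167 0.33526773 0.05882052] [0.50926356 0.02867669 0.21516327] [2.86550779e-01 9.58064768e-01 7.41060226e-04 5.65002791e-05]
```

Run:
```python
from h import *
A=np.array([.5085,.028])
for yaw in(-45,-60,-75,-89.4):
    r=np.radians(yaw); c=A+.00075*np.array([-np.sin(r),np.cos(r)])
    move_ptp([*c,.214],q(yaw+180))
    t=read_tcp_rot()
    print(yaw,read_time_s(),np.round(read_ft_force(),1),np.round(read_ft_torque(),2),np.round(read_eef_pos(),4),np.degrees(2*np.arctan2(t[1],t[0]))-180,read_finger_gap())
P=camera_params("wrist"); im=read_camera("wrist"); cv2.imwrite("pics/w4.png",im[:,:,::-1]); np.save("P4.npy",P,allow_pickle=True)
top=read_camera("top");cv2.imwrite("pics/top4.png",top[:,:,::-1])
cv2.imwrite("pics/v4.png",np.hstack([cv2.resize(im[:,:,::-1],(400,300)),cv2.resize(top[180:300,180:340,::-1],(400,300))]))
```

```text
-45 9.4167 [-2.8  0.2  7.5] [ 0.35  0.41 -0.08] [0.5094 0.0286 0.2151] -45.06041037981973 0.03472354660274318
-60 9.7333 [-2.5  0.2  7.1] [ 0.28  0.26 -0.1 ] [0.5096 0.0286 0.2151] -60.04698223870537 0.03479046503221195
-75 10.05 [-3.   0.4  7.3] [0.26 0.27 0.  ] [0.5098 0.0284 0.2151] -75.0380628532964 0.03484938112741821
-89.4 10.3583 [-3.1  0.8  6.6] [ 0.25  0.18 -0.06] [0.5099 0.0282 0.2151] -89.42591105271904 0.034630970711384455
```

View pics/v4.png

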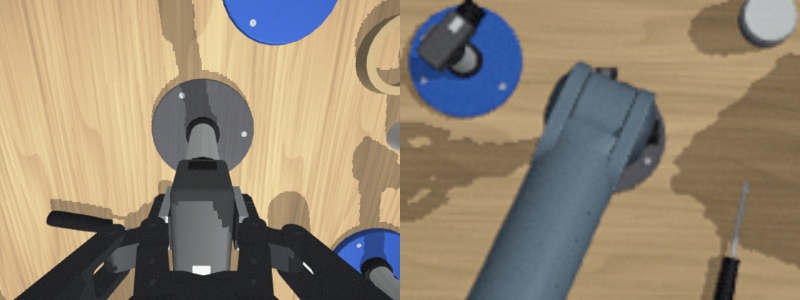

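The wrist view shows the camera turned with the gripper, the grip intact and the base in place. Now I pull up, watching the force.

Run:
```python
from h import *
c=[.5092+.00075,.028]
c=list(np.array([.50925,.028]))
for z in(.225,.255,.285,.310,.318,.322,.324,.3255,.327,.3285):
    movel([*c,z],speed=.08)
    f=read_ft_force();e=read_eef_pos();t=read_tcp_rot()
    print(z,round(read_time_s(),2),np.round(f,1),np.round(e,4),round(np.degrees(2*np.arctan2(t[1],t[0]))-180,2),round(read_finger_gap(),4))
    if f[2]<-18: break
```

```text
0.225 10.75 [ 1.7  0.4 -2.7] [0.5097 0.0283 0.2251] -89.39 0.0347
0.255 11.28 [ 3.5  1.  -2.6] [0.5096 0.0282 0.2554] -89.38 0.0348
0.285 11.8 [ 3.4  1.5 -2.8] [0.5096 0.0282 0.2851] -89.38 0.0345
0.31 12.27 [ 4.3  2.  -2.9] [0.5095 0.0282 0.3099] -89.37 0.0348
0.318 12.52 [ 4.   3.1 -3.5] [0.5095 0.0281 0.3178] -89.38 0.0345
0.322 12.77 [ 4.   2.5 -3.6] [0.5095 0.0281 0.3218] -89.38 0.0347
0.324 13.02 [ 4.2  2.3 -2.8] [0.5094 0.0281 0.3238] -89.39 0.0348
0.3255 13.27 [ 3.9  1.7 -3.4] [0.5094 0.0281 0.3252] -89.39 0.0349
0.327 13.52 [  7.5   1.8 -10. ] [0.5092 0.0281 0.3254] -89.39 0.0345
0.3285 13.77 [ 10.4   2.2 -16.9] [0.509  0.0282 0.3256] -89.39 0.0347
```

Run:
```python
from h import *
movel([.50925,.028,.3270],speed=.05); pause(.3)
print(read_time_s(),np.round(read_ft_force(),1),np.round(read_eef_pos(),4),read_finger_gap())
P=camera_params("wrist");w=read_camera("wrist")[:,:,::-1].copy(); s=read_camera("scene")[:,:,::-1].copy()
A=np.array([.5088,.028]);C=np.array([.513,-.369])
# predicted box-top outline (z=.346) at bearing to chimney
u=(C-A)/np.linalg.norm(C-A);n=np.array([-u[1],u[0]])
pts=[proj("wrist",[*(A+a*u+b*n),.346],P) for a,b in((-.027,.017),(.039,.017),(.039,-.017),(-.027,-.017))]
for p in pts: cv2.circle(w,tuple(int(round(x)) for x in p),2,(0,255,0),-1)
a=cv2.resize(w[150:420,150:420],(400,400),interpolation=cv2.INTER_CUBIC); b=cv2.resize(s[80:290,130:340],(400,400),interpolation=cv2.INTER_CUBIC)
cv2.imwrite("pics/v5.png",np.hstack([a,b])); cv2.imwrite("pics/scene5.png",s)
```

```text
14.3167 [ 7.6  1.7 -9.9] [0.5092 0.0282 0.3255] 0.034705340747716404
```

View pics/v5.png

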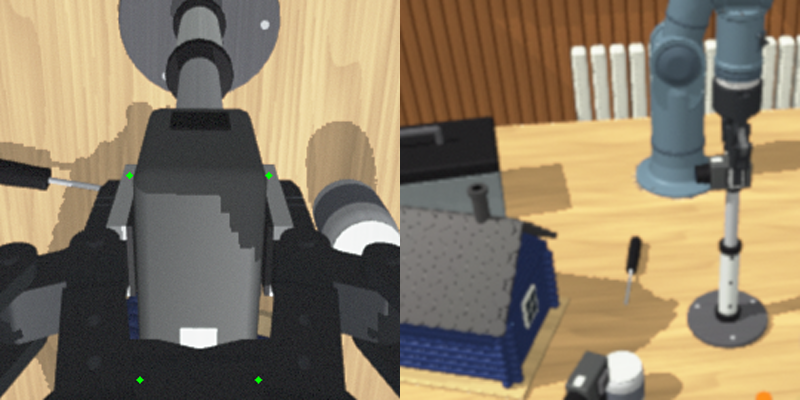

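View pics/scene5.png

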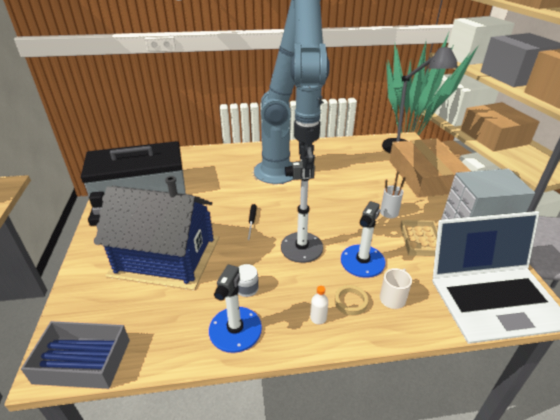

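The wrist crop shows the box edges matching the predicted outline for the chimney bearing to within about 0.5°. The scene shows the mast extended, the lens toward the cabin, and everything else where it was. Handing in.

```bash
python3 -c "
from bench import *
print(read_finger_gap(),read_ft_force(),read_time_s());print(sign_off())"
```

```text
0.03441339971796103 [  6.95932144   2.28623468 -10.17240147] 14.4167
the job is handed in; nothing more can be done
None
```

The camera on the dark grey stand now points at the chimney and is up at the second stop. I handed the job in at 14.4 s with the gripper still holding it and the release plate squeezed in. I gripped it across the plate and right flank, swivelled it from about -33° to -89.4°, then lifted it past the first stop to the second.

**Last checks:**
- **Height:** the gripper rose 110 mm and then met a firm stop; it is holding with a light upward pull of about 10 N.
- **Release plate:** the finger gap is about 34.5 mm. The description gives 35.5 mm with the plate right in, so the gap reads about 1 mm small, but the plate is clearly in.
- **Aim:** in the wrist picture the camera box is within about 0.5° of the chimney's bearing.
- **Cabin and the other things:** they look unmoved in the last scene picture.

**Disagreement:** the scene camera placed the chimney about 14 mm off from the top and wrist cameras, which agreed with each other. I used the top and wrist value.

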